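Clear the casting bench: bottles, jars and the plaster cast to their places

ROBOT

A 6-joint arm with a two-finger parallel gripper is mounted at the origin on the work surface. World frame = base frame: x ahead of the robot, y to its left, z up, the work surface at z = 0. Lengths are in mm, angles in degrees, forces in N, time in s.
With the tool pointing down it reaches from about 350 to 850 mm from the base axis. Payload 8.1 kg.
Tool frame: the origin (TCP) lies midway between the tips of the shut fingers; the grasp point (between the pads) lies 19 mm behind it; z points along the fingers, y is the line along which they close (so a half turn about z gives the same grasp; the last joint's range is limited). The gripper opens to 85 mm and grips with 20 to 120 N. Pads are 22 mm wide; open, the fingers measure 114 mm over their backs; the gripper's body (76 mm by 85 mm) begins 54 mm behind the grasp point. The pads swing forward as they close: fully open they stand 13 mm farther back than shut.
Start: joints at [-68.721, 7.471, 85.268, -0, 87.261, -4.893], TCP at [264.667, -538.476, 231.292] pointing down, gripper open.
Joint ranges: [-169.43, 169.43], [-51.17, 129.36], [1.28, 143.12], [-76.62, 256.62], [0, 156.53], [-152.29, 152.29]. Speed limits (degrees/s): [136.94, 136.94, 159.86, 180, 180, 180].

INTERFACE

Orientations are given as [roll, pitch, yaw] about the fixed x, y, z axes, in that order (R = Rz(yaw) Ry(pitch) Rx(roll)).
In Python, from bench import r, optics, workorder gives the robot as it stands.
- The arm moves only by the shell command python3 -m handwheel 'ROWS' [FORCE]. ROWS is a JSON list that holds a single list of rows (three levels of brackets), with 1 to 8 rows, each of 7 numbers: a rotation vector rx, ry, rz in degrees, then dx, dy, dz in units of 50 mm, then the finger opening in mm; each row is the pose to reach, as a shift and turn from the pose commanded when the command began, along the tool's axes at that moment; what a row does not reach only later rows make up. A row lasts 1/8 s, in which the tool goes at most 62.5 mm and 10.7 degrees, less where a joint would pass 70% of its speed; a pose out of reach is approached as far as the arm can. The fingers move at their own pace and stop on an object; FORCE is the grip in N (left out, the last holds). Time passes only in rows, so rows that do not move let the fingers close. It prints the time, the measured TCP pose, the force, the opening and the grip force at its end. Input that does not fit is refused with a message, and nothing moves.
- r.sense(): the state, without advancing time (a new reading comes with each control period).
- optics.snapshot(name): name is "side" or "top"; returns a dict with "pixels" (420x560x3 uint8, blue, green, red), "fx", "fy", "cx", "cy" (pixels), "D" ([k1, k2, p1, p2, k3] as OpenCV has them; the pictures are not rectified), "pose" (4x4, takes a point from camera to world coordinates). Camera axes: x right, y up, looking along -z (the intrinsics and any distortion apply to the point x, -y, -z); pixel columns grow to the right and rows downward; lengths in mm; the calibration is good to about 2 mm. A picture is of the moment at which its call begins. There is no depth.
- workorder.hand_in(): hands the job in; it is judged then, once.
The state is a dict: "time": time; "joint_pos": joint angles; "qd": joint speeds; "joint_efforts": joint torques, N m; "tool_pos": TCP position; "tcp_rot": TCP orientation; "ft_force": force on the tool from outside, world axes, zero at the start; "wrist_torque": the same for the moment, N m; "finger_gap": finger opening in mm; "grip_force": force on a finger pad.
Only numpy, scipy, OpenCV 4.12 (cv2) and the standard library are available. Lean on these libraries where they do the work, as an engineer would, in place of code of your own. Each camera call takes 0.05 s, during which the arm holds its last target. There are 200 camera calls.

TASK

Clear the bench by kind: first stand both tall bottles in the back bay of the aluminium rack (the bay away from the robot, with the high back wall), and only then the two short jars in its front bay; the hexagonal plaster cast goes flat, relief up, in the shallow black tray, at any time. Keep everything upright and set it down on the floor of its place, do not drop it, and leave the multimeter, bowl and scraper where they lie.

Things in the scene. Friction and masses are not known exactly. Their poses are not given: they have to be found in the camera images.
- bottle_1: tall white plastic bottle with a grey cap and a plain paper label, loose, standing; round body 50 mm diameter and straight from 0 to 112 mm height, a short shoulder, then the cap, 28 mm diameter, from 122 up to 140 mm total height; about 0.15 kg. Origin: centre of its underside, z up. The two bottles are alike and interchangeable
- bottle_2: tall white plastic bottle with a grey cap and a plain paper label, loose, standing; round body 50 mm diameter and straight from 0 to 112 mm height, a short shoulder, then the cap, 28 mm diameter, from 122 up to 140 mm total height; about 0.15 kg. Origin: centre of its underside, z up. The two bottles are alike and interchangeable
- jar_1: short white plastic pigment jar with a grey screw lid and a plain paper label, loose, standing; a straight cylinder 50 mm diameter and 60 mm high, lid included; about 0.12 kg. Origin: centre of its underside, z up. The two jars are alike and interchangeable
- jar_2: short white plastic pigment jar with a grey screw lid and a plain paper label, loose, standing; a straight cylinder 50 mm diameter and 60 mm high, lid included; about 0.12 kg. Origin: centre of its underside, z up. The two jars are alike and interchangeable
- cast: small off-white plaster cast, loose, lying flat: a regular hexagonal tile, 50 mm across flats (58 mm across corners), 20 mm thick, with seven low bumps up to 3 mm high on top like turtle scales; about 0.11 kg. Origin: centre of its underside, z up; its x axis points square at one of the six flats, so flats lie at x and every 60 degrees from it
- rack: fixed open aluminium rack, outer 175 (x) by 210 mm (y), walls and floor 5 mm thick. A divider at x = 0 makes two bays, each 80 (x) by 200 mm (y) inside: front bay centred at x = -42.5 mm, back bay at x = +42.5 mm. Walls and divider 20 mm high, back wall (+x) 45 mm. Origin: centre of its underside; x points to the back, away from the robot (yaw within 15 degrees), z up.
- tray: fixed shallow black plastic tray, outer size 170 mm (x) by 220 mm (y), walls 5 mm thick and 14 mm high, inner floor 5 mm above the bench. Origin: centre of its underside, z up. Stands on the other side from the rack
- meter: black handheld multimeter lying on the bench beyond the work, 90 x 180 x 36 mm, its origin at the centre of its underside; a bystander, to be left alone
- bowl: white plastic mixing bowl, 120 mm across the rim, 65 mm high, beyond the work, its origin at the centre of its underside; a bystander, to be left alone
- scraper: scraper (spatula), 200 mm long, lying flat beyond the work with its length roughly across the bench; a bystander, to be left alone

How it is judged:
By the outcome, as a careful person would: the job done as asked, in the order asked, and still so for the second after the job is handed in, with the robot touching nothing.
It also fails if it takes over 118 s, if anything falls off the work surface, if the arm or the gripper's body presses on something with over 40 N, if the wrist force passes 120 N, or if a joint passes its speed limit or range.

## Working session

There is one attempt and no reset: what is moved stays moved. The work goes in short steps, Python scripts to look and compute and a shell command to move; the robot and the scene stay as the last step left them, time stands still between calls to the robot, and variables do not carry over. Pictures are saved under pics/ and viewed, at most 14 in all, crops included, and the job is handed in when it is done.

```bash
ls; mkdir -p pics; python3 - <<'E'
from bench import r,optics
import cv2,numpy as np
for n in("side","top"):
    s=optics.snapshot(n); cv2.imwrite(f"pics/{n}0.png",s["pixels"]); np.savez(f"pics/{n}0.npz",**s)
    print(n,s["fx"],s["fy"],s["cx"],s["cy"],s["D"]);print(np.round(s["pose"],3))
print(r.sense())
E
```

```text
pics
side 520.2122005673773 520.2122005673773 269.7230393218183 212.2750355696865 [-0.18890785  0.          0.          0.          0.        ]
[[-9.16000e-01  2.94000e-01 -2.73000e-01  2.68263e+02]
 [-4.01000e-01 -7.02000e-01  5.89000e-01  6.91300e+02]
 [-1.80000e-02  6.49000e-01  7.61000e-01  9.46513e+02]
 [ 0.00000e+00  0.00000e+00  0.00000e+00  1.00000e+00]]
top 491.1950732604761 491.1950732604761 277.1772508124704 205.75499012917072 [-0.07571161  0.          0.          0.          0.        ]
[[ 1.000000e-03  9.850000e-01 -1.750000e-01  4.234300e+02]
 [-1.000000e+00 -4.000000e-03 -2.900000e-02 -1.785400e+01]
 [-3.000000e-02  1.750000e-01  9.840000e-01  1.115642e+03]
 [ 0.000000e+00  0.000000e+00  0.000000e+00  1.000000e+00]]
{'time': 0.1, 'joint_pos': array([-6.87194608e+01,  7.51166197e+00,  8.53224404e+01, -2.34130887e-04,
        8.72636045e+01, -4.89443887e+00]), 'qd': array([ 0.02114459, -0.07477441, -0.09091565, -0.06934775, -0.03282969,
        0.0383776 ]), 'joint_efforts': array([ 8.39446566e-04, -5.70953500e+01, -5.01941049e+01, -1.08840902e-04,
        8.11701408e-03, -1.77151435e-05]), 'tool_pos': array([ 264.49097645, -537.99760611,  230.345912  ]), 'tcp_rot': array([-1.79902629e+02, -8.10337560e-03,  2.61749826e+01]), 'ft_force': array([-0.18914998,  0.50052329, -0.9801309 ]), 'wrist_torque': array([-0.01745096,  0.05995576,  0.01477031]), 'grip_force': 0.0, 'finger_gap': 85.11629264212435}
```

View pics/top0.png

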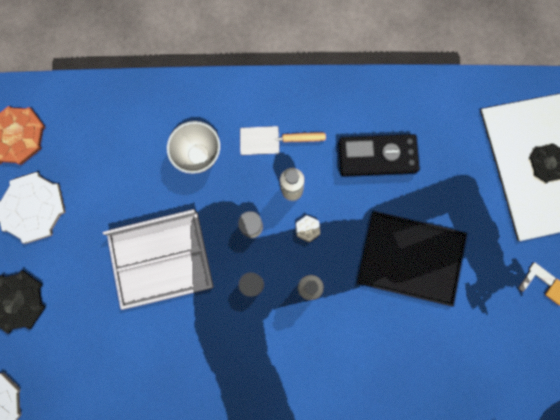

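View pics/side0.png

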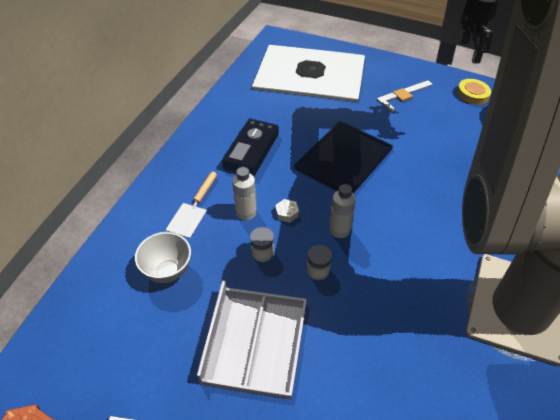

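Top: rack ~(160,260), tray ~(412,258), bottles with caps ~(292,176) and (312,285), jars ~(250,223) and (251,284), cast (308,228). Next I'll segment.

```bash
cat > h.py <<'E'
import numpy as np,cv2
from scipy.spatial.transform import Rotation as R
def load(n): return dict(np.load(f"pics/{n}.npz"))
def ray(s,uv):
    K=np.array([[s["fx"],0,s["cx"]],[0,s["fy"],s["cy"]],[0,0,1]],float)
    p=cv2.undistortPoints(np.array(uv,float).reshape(-1,1,2),K,np.array(s["D"],float)).reshape(-1,2)
    d=np.c_[p[:,0],-p[:,1],-np.ones(len(p))]@s["pose"][:3,:3].T
    return s["pose"][:3,3],d/np.linalg.norm(d,axis=1)[:,None]
def plane(s,uv,z):
    o,d=ray(s,uv); return o+d*((z-o[2])/d[:,2])[:,None]
def tri(s1,u1,s2,u2):
    o1,d1=ray(s1,u1);o2,d2=ray(s2,u2);out=[]
    for a,b in zip(d1,d2):
        t=np.linalg.lstsq(np.c_[a,-b],o2-o1,rcond=None)[0]
        p,q=o1+t[0]*a,o2+t[1]*b; out.append([*(p+q)/2,np.linalg.norm(p-q)])
    return np.round(out,1)
def togo(p,yaw=None):
    """shift/turn from commanded-ish present pose in tool axes"""
    from bench import r
    s=r.sense(); T=R.from_euler('xyz',s["tcp_rot"],degrees=True)
    print("d",np.round(T.inv().apply(np.array(p)-s["tool_pos"]),1))
    if yaw is not None: print("rv",np.round((T.inv()*R.from_euler('xyz',[180,0,yaw],degrees=True)).as_rotvec(degrees=True),2))
E
python3 - <<'E'
from h import *
for n,b in(("top",(90,150,490,320)),("side",(140,110,400,400))):
    s=load(n+"0");im=s["pixels"];hsv=cv2.cvtColor(im,cv2.COLOR_BGR2HSV)
    m=((hsv[...,1]<120)|(hsv[...,2]<25)).astype(np.uint8)*255
    x0,y0,x1,y1=b
    ct,_=cv2.findContours(m,cv2.RETR_EXTERNAL,cv2.CHAIN_APPROX_NONE)
    k=2
    o=cv2.resize(im,None,fx=k,fy=k,interpolation=cv2.INTER_CUBIC)
    for c in ct:
        a=cv2.contourArea(c);x,y,w,h=cv2.boundingRect(c)
        if a>150 and x>x0-20 and y>y0-20 and x+w<x1+20 and y+h<y1+20: 
            cv2.drawContours(o,[c*k],-1,(0,0,255),1); print(n,a,(x,y,w,h))
    cv2.imwrite(f"pics/{n}c.png",o[y0*k:y1*k,x0*k:x1*k])
E
```

```text
top 525.5 (297, 274, 27, 26)
top 482.0 (238, 272, 26, 26)
top 528.5 (295, 215, 26, 28)
top 7005.5 (357, 212, 109, 94)
top 519.0 (238, 211, 25, 28)
top 7743.5 (102, 209, 112, 101)
top 661.0 (279, 167, 26, 34)
top 2820.5 (339, 134, 80, 42)
side 9336.0 (196, 280, 111, 119)
side 699.0 (307, 245, 25, 36)
side 676.0 (250, 227, 24, 35)
side 432.0 (275, 199, 25, 24)
side 3337.0 (134, 171, 83, 112)
side 4383.0 (302, 122, 90, 116)
side 2570.5 (224, 120, 54, 100)
```

View pics/topc.png

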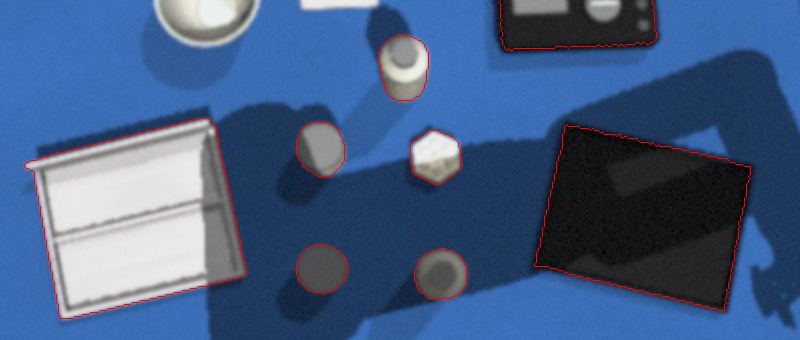

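View pics/sidec.png

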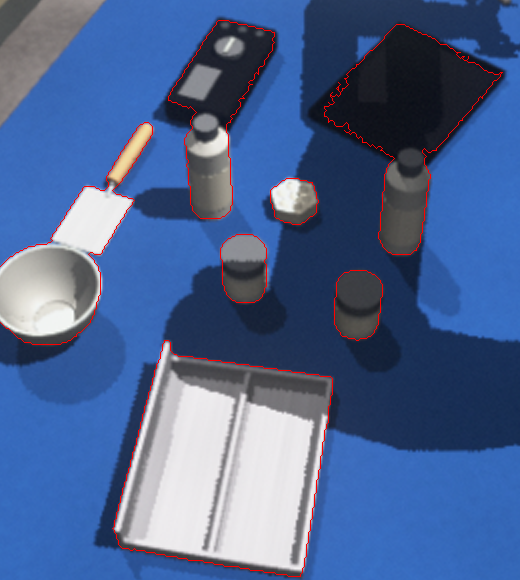

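```bash
python3 - <<'E'
from h import *
t,s=load("top0"),load("side0")
T=lambda a:np.array(a)/2.+[90,150]
S=lambda a:np.array(a)/2.+[140,110]
print("botA botB jarA jarB cast\n",tri(t,T([[404,51],[441,275],[321,146],[322,268],[436,154]]),s,S([[207,120],[411,156],[244,248],[358,286],[295,197]])))
# rack: far-left back wall top, back-right wall top, front corners(near)
print("rack backwallL(top), backR, frontR(z20), frontL\n",tri(t,T([[27,165],[210,120],[245,273],[62,318]]),s,S([[120,533],[168,344],[332,380],[302,575]])))
print("rack plane", np.round(plane(t,T([[27,165],[210,120]]),45),0).tolist(),np.round(plane(t,T([[245,273],[62,318]]),20),0).tolist())
c=T([[567,125],[750,166],[725,311],[535,267]])
print("tray tri\n",tri(t,c[[0,1,2]],s,S([[322,122],[402,24],[505,73]])))
p=plane(t,c,14);print(np.round(p,0).tolist(),p.mean(0),[np.linalg.norm(p[i]-p[i-1]) for i in range(4)])
# cast outline
for n in(t,s):
    hsv=cv2.cvtColor(n["pixels"],cv2.COLOR_BGR2HSV);m=(hsv[...,1]<120).astype(np.uint8)
    for k in cv2.findContours(m,0,cv2.CHAIN_APPROX_NONE)[0]:
        x,y,w,h=cv2.boundingRect(k);a=cv2.contourArea(k)
        if 400<a<560 and (290<x<297 and y<230 or (x,y)==(275,199)): 
            q=cv2.approxPolyDP(k,3,True)[:,0]; print(q.tolist(),np.round(plane(n,q,18),0)[:,:2].tolist())
E
```

```text
botA botB jarA jarB cast
 [[658.1 -19.2 143.7   0.8]
 [434.6 -54.1 143.7   1.7]
 [573.8  71.4  64.8   2.5]
 [443.5  69.4  62.3   3.2]
 [568.7 -55.   17.    2.3]]
rack backwallL(top), backR, frontR(z20), frontL
 [[553.7 404.2  40.5   3.1]
 [605.9 198.5  37.3   0.7]
 [437.4 159.1  14.3   0.7]
 [386.2 365.1  14.    0.9]]
rack plane [[555.0, 403.0, 45.0], [605.0, 197.0, 45.0]] [[437.0, 158.0, 20.0], [386.0, 363.0, 20.0]]
tray tri
 [[ 6.000e+02 -2.091e+02 -1.060e+01  1.380e+01]
 [ 5.535e+02 -4.095e+02  1.420e+01  3.000e+00]
 [ 3.940e+02 -3.736e+02  9.200e+00  3.000e-01]]
[[603.0, -204.0, 14.0], [555.0, -409.0, 14.0], [394.0, -372.0, 14.0], [444.0, -163.0, 14.0]] [ 498.91653918 -287.01604373   14.        ] [np.float64(164.19180435175227), np.float64(211.17453792805352), np.float64(164.99049879375136), np.float64(214.54489151177214)]
[[304, 215], [295, 222], [297, 237], [310, 242], [320, 234], [320, 224], [316, 218]] [[597.0, -46.0], [581.0, -25.0], [547.0, -30.0], [536.0, -59.0], [554.0, -81.0], [576.0, -82.0], [590.0, -73.0]]
[[283, 199], [275, 205], [277, 218], [290, 222], [298, 216], [296, 201]] [[589.0, -78.0], [599.0, -53.0], [579.0, -18.0], [546.0, -18.0], [536.0, -42.0], [558.0, -84.0]]
```

```bash
python3 - <<'E'
from h import *
t,s=load("top0"),load("side0")
a=cv2.resize(t["pixels"][208:248,288:328],(480,480),interpolation=cv2.INTER_CUBIC)
b=cv2.resize(s["pixels"][192:227,270:305],(480,480)*1 if 0 else (300,300),interpolation=cv2.INTER_CUBIC)
b=cv2.copyMakeBorder(b,0,180,0,0,cv2.BORDER_CONSTANT);cv2.imwrite("pics/cast.png",np.hstack([a,b]))
E
```

```text
(no output)
```

View pics/cast.png

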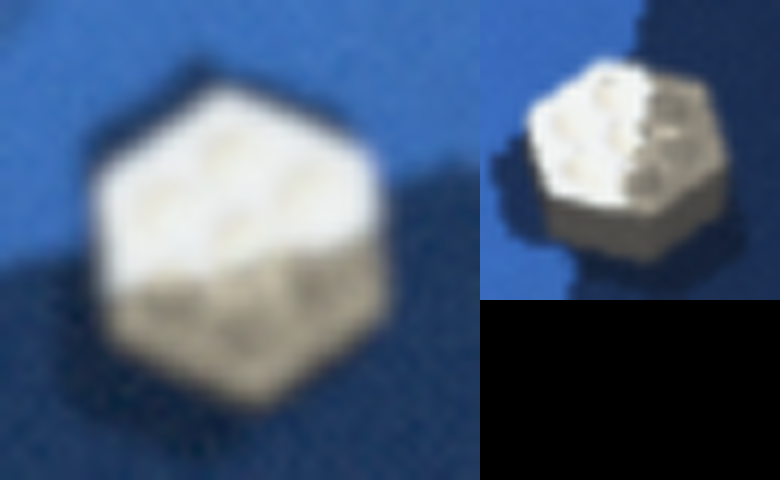

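Heights come out at 144 for the bottles, 62–65 for the jars, 17 for the cast, about 39 for the back wall and 14 for the front rack wall. They match the text to within a few mm (the tray's back corner is bad, but plane-casting its four corners gives about 164×213). The rack is at (496,281) with yaw about 14°, and the tray is at (499,-287). The cast has flats facing ±y at about 2°. I'll use yaw 13.8 for bottles and jars, and start with the bottle at (435,-54).

```bash
python3 -c "
from h import *
togo([434.6,-54.1,200],13.8)"
```

```text
d [ 366.1 -359.2   31. ]
rv [-0.1   0.   12.37]
```

The rows are not in the units I measure in: shifts go in units of 50 mm. I convert before sending: 346 mm is 6.92, -339 mm is -6.78.

```bash
python3 -m handwheel '[[[0,0,3,0.8,-0.8,0,85],[0,0,6,1.68,-1.64,0,85],[0,0,9,2.56,-2.5,0.1,85],[0,0,12,3.42,-3.36,0.2,85],[0,0,12.4,4.3,-4.22,0.3,85],[0,0,12.4,5.18,-5.08,0.4,85],[0,0,12.4,6.06,-5.94,0.5,85],[0,0,12.4,6.92,-6.78,0.62,85]]]' 40; python3 -m handwheel '[[[0,0,0,0.4,-0.4,0,85],[0,0,0,0.4,-0.4,0,85],[0,0,0,0.4,-0.4,0,85]]]'; python3 -c "
from h import *
togo([434.6,-54.1,200],13.8)"
```

```text
time: 1.1
tool_pos: [425.8, -79.6, 200.1]
tcp_rot: [180.0, -0.0, 13.8]
ft_force: [1.2, -0.2, 0.4]
finger_gap: 85.1
grip_force: 0.0
time: 1.48
tool_pos: [439.9, -57.8, 200.0]
tcp_rot: [180.0, 0.0, 13.8]
ft_force: [0.1, 0.6, 1.2]
finger_gap: 84.9
grip_force: 0.0
d [-4.3 -4.9  0. ]
rv [ 0.    0.05 -0.01]
```

```bash
python3 -m handwheel '[[[0,0,0,-0.086,-0.096,0.3,85],[0,0,0,-0.086,-0.096,1.2,85],[0,0,0,-0.086,-0.096,2,85],[0,0,0,-0.086,-0.096,2.4,85],[0,0,0,-0.086,-0.096,2.44,85],[0,0,0,-0.086,-0.096,2.44,45],[0,0,0,-0.086,-0.096,2.44,45],[0,0,0,-0.086,-0.096,2.44,45]]]' 40; python3 -m handwheel '[[[0,0,0,0,0,0,45],[0,0,0,0,0,0,45],[0,0,0,0,0,0,45]]]'
```

```text
time: 2.48
tool_pos: [436.2, -54.3, 79.9]
tcp_rot: [179.9, -0.1, 13.8]
ft_force: [-0.5, -1.4, 6.0]
finger_gap: 49.2
grip_force: 41.7
time: 2.85
tool_pos: [436.2, -54.3, 79.8]
tcp_rot: [179.9, -0.1, 13.8]
ft_force: [-1.1, -1.6, 6.2]
finger_gap: 49.0
grip_force: 41.7
```

Scaled: -5 mm is -0.1, -100 mm is -2.

```bash
python3 -m handwheel '[[[0,0,0,0,0,-0.1,45],[0,0,0,0,0,-0.6,45],[0,0,0,0,0,-1.5,45],[0,0,0,0,0,-2,45],[0,0,0,0,0,-2,45]]]'; python3 -c "
from h import *
togo([525.6,338.2,178],13.8)"
```

```text
time: 3.48
tool_pos: [436.5, -54.0, 180.5]
tcp_rot: [179.9, -0.2, 13.8]
ft_force: [-0.2, -0.0, -1.9]
finger_gap: 49.1
grip_force: 41.9
d [ 180.  -359.7    2.6]
rv [ 0.11 -0.23 -0.02]
```

Scaled: 10 mm is 0.2, 1 mm is 0.02.

```bash
python3 -m handwheel '[[[0,0,0,0.2,-0.4,0,45],[0,0,0,0.64,-1.3,0,45],[0,0,0,1.14,-2.3,0,45],[0,0,0,1.64,-3.3,0,45],[0,0,0,2.14,-4.3,0,45],[0,0,0,2.64,-5.28,0,45],[0,0,0,3.14,-6.28,0,45],[0,0,0,3.44,-6.88,0.02,45]]]'; python3 -m handwheel '[[[0,0,0,0.14,-0.26,0,45],[0,0,0,0.16,-0.314,0.03,45],[0,0,0,0.16,-0.314,0.03,45],[0,0,0,0.16,-0.314,0.03,45]]]'; python3 -c "
from h import *
from bench import optics
togo([525.6,338.2,85],13.8)
for n in('top','side'):
  s=optics.snapshot(n);np.savez(f'pics/{n}1.npz',**s)
a=load('top1')['pixels'][140:340,60:330];b=load('side1')['pixels'][120:420,100:400]
cv2.imwrite('pics/p1.png',np.hstack([cv2.resize(a,(540,400)),cv2.resize(b,(260,400))]))"
```

```text
time: 4.47
tool_pos: [519.1, 323.5, 174.6]
tcp_rot: [180.0, 0.2, 13.9]
ft_force: [0.1, -0.5, -1.9]
finger_gap: 49.1
grip_force: 42.1
time: 4.97
tool_pos: [524.3, 337.2, 175.8]
tcp_rot: [180.0, 0.0, 13.7]
ft_force: [-0.5, -0.4, -1.3]
finger_gap: 49.1
grip_force: 42.1
d [ 1.5 -0.6 90.8]
rv [ 0.01  0.01 -0.1 ]
```

View pics/p1.png

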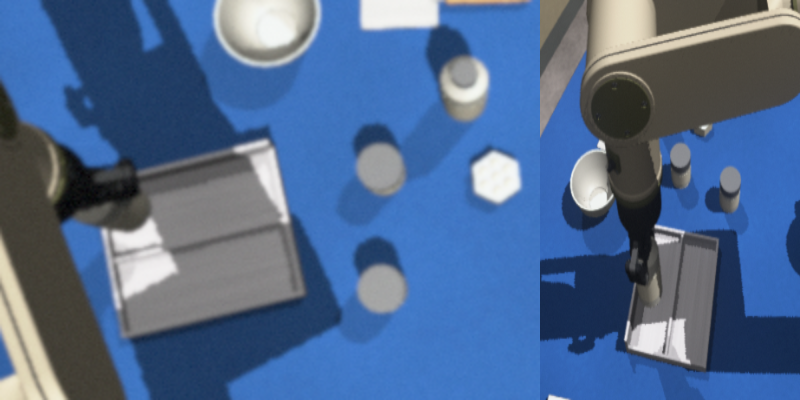

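The bottle hangs over the far part of the back bay, at about (130,210) in the left panel and well inside. I'll lower it and watch the force.

Scaled: 85 mm is 1.7, -1 mm is -0.02.

```bash
python3 -m handwheel '[[[0,0,0,0.02,-0.02,0.3,45],[0,0,0,0.02,-0.02,0.9,45],[0,0,0,0.02,-0.02,1.4,45],[0,0,0,0.02,-0.02,1.64,45],[0,0,0,0.02,-0.02,1.7,45],[0,0,0,0.02,-0.02,1.72,45]]]'; python3 -m handwheel '[[[0,0,0,0,0,0.02,45],[0,0,0,0,0,0.04,45]]]';python3 -m handwheel '[[[0,0,0,0,0,0.02,45],[0,0,0,0,0,0.04,45]]]'
```

```text
time: 5.82
tool_pos: [525.5, 339.9, 90.6]
tcp_rot: [-180.0, -0.1, 13.8]
ft_force: [-0.7, -0.1, -1.9]
finger_gap: 48.6
grip_force: 42.1
time: 6.08
tool_pos: [525.5, 339.9, 88.7]
tcp_rot: [-180.0, -0.1, 13.8]
ft_force: [0.2, 0.3, -1.7]
finger_gap: 49.0
grip_force: 42.1
time: 6.32
tool_pos: [525.0, 339.6, 85.8]
tcp_rot: [-180.0, -0.0, 13.8]
ft_force: [-0.2, 0.0, -0.7]
finger_gap: 48.6
grip_force: 42.1
```

Scaled: 1 mm is 0.02.

```bash
python3 -m handwheel '[[[0,0,0,0,0,0.02,45],[0,0,0,0,0,0.02,45]]]'; python3 -m handwheel '[[[0,0,0,0,0,0.01,45],[0,0,0,0,0,0.01,45]]]'
```

```text
time: 6.58
tool_pos: [525.1, 339.7, 84.9]
tcp_rot: [-180.0, -0.0, 13.8]
ft_force: [-0.2, -0.2, 0.1]
finger_gap: 48.8
grip_force: 42.1
time: 6.82
tool_pos: [525.3, 339.7, 84.9]
tcp_rot: [-180.0, -0.1, 13.8]
ft_force: [-0.8, -0.6, 3.5]
finger_gap: 48.7
grip_force: 42.5
```

Contact. Release and rise, then go to the second bottle at (658,-19).

```bash
python3 -m handwheel '[[[0,0,0,0,0,0,55],[0,0,0,0,0,0,75],[0,0,0,0,0,0,75],[0,0,0,0,0,-0.1,75],[0,0,0,0,0,-0.8,75],[0,0,0,0,0,-1.8,75],[0,0,0,0,0,-2.3,75]]]'; python3 -c "
from h import *
togo([657.5,-19,200],13.8)"
```

```text
time: 7.7
tool_pos: [526.2, 340.3, 203.4]
tcp_rot: [-179.9, -0.3, 13.8]
ft_force: [-0.2, 0.2, -0.2]
finger_gap: 75.4
grip_force: 0.0
d [ 42.  380.2   3.1]
rv [-0.07 -0.26 -0.03]
```

Scaled: 372 mm is 7.44, 340 mm is 6.8.

```bash
python3 -m handwheel '[[[0,0,0,0.04,0.4,0,80],[0,0,0,0.14,1.4,0,80],[0,0,0,0.28,2.5,0,80],[0,0,0,0.4,3.6,0,85],[0,0,0,0.54,4.7,0,85],[0,0,0,0.64,5.8,0,85],[0,0,0,0.76,6.8,0,85],[0,0,0,0.84,7.44,0,85]]]'; python3 -m handwheel '[[[0,0,0,0,0.16,0,85],[0,0,0,0,0.16,0.04,85],[0,0,0,0,0.16,0.04,85]]]'; python3 -c "
from h import *
from bench import optics
togo([657.5,-19,78],13.8)
s=optics.snapshot('top');np.savez('pics/top2.npz',**s)
s=optics.snapshot('side');np.savez('pics/side2.npz',**s)
a=load('top2')['pixels'][140:340,60:330];b=load('side2')['pixels'][120:420,100:400]
cv2.imwrite('pics/p2.png',np.hstack([cv2.resize(a,(400,300)),cv2.resize(b,(400,300+0))]))"
```

```text
time: 8.7
tool_pos: [653.7, -15.4, 197.3]
tcp_rot: [-180.0, 0.1, 13.6]
ft_force: [-0.1, -0.1, 0.2]
finger_gap: 84.9
grip_force: 0.0
time: 9.07
tool_pos: [655.5, -18.4, 196.5]
tcp_rot: [-180.0, 0.1, 13.8]
ft_force: [0.2, 0.4, 0.8]
finger_gap: 85.3
grip_force: 0.0
d [  1.9   1.2 118.5]
rv [-0.05  0.07  0.03]
```

View pics/p2.png

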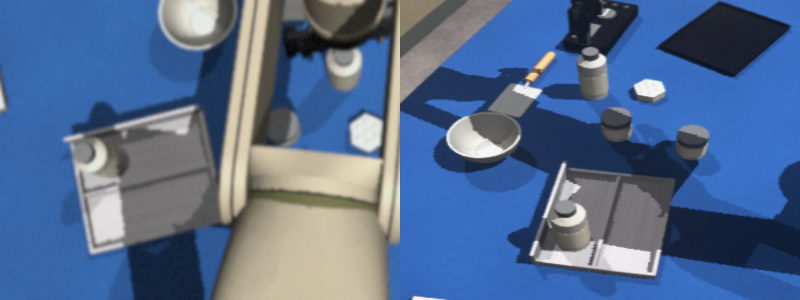

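The first bottle stands in the back bay, cap at (565,208) in the right panel. Now grasp the second.

Scaled: 1 mm is 0.02, 118 mm is 2.36.

```bash
python3 -m handwheel '[[[0,0,0,0.038,0.02,0.3,85],[0,0,0,0.038,0.02,1.2,85],[0,0,0,0.038,0.02,2,85],[0,0,0,0.038,0.02,2.32,85],[0,0,0,0.038,0.02,2.36,85],[0,0,0,0.038,0.02,2.36,45],[0,0,0,0.038,0.02,2.36,45],[0,0,0,0.038,0.02,2.36,45]]]' 40; python3 -m handwheel '[[[0,0,0,0,0,0,45],[0,0,0,0,0,0,45],[0,0,0,0,0,0,45]]]'; python3 -m handwheel '[[[0,0,0,0,0,-0.1,45],[0,0,0,0,0,-0.6,45],[0,0,0,0,0,-1.5,45],[0,0,0,0,0,-2.1,45],[0,0,0,0,0,-2.1,45]]]'; python3 -c "
from h import *
togo([548.6,245,180],13.8)"
```

```text
time: 10.18
tool_pos: [659.9, -20.0, 81.8]
tcp_rot: [179.9, -0.2, 13.8]
ft_force: [-1.1, 0.8, 5.7]
finger_gap: 48.5
grip_force: 41.8
time: 10.55
tool_pos: [659.8, -20.0, 81.8]
tcp_rot: [179.9, -0.2, 13.8]
ft_force: [-0.3, 0.1, 5.4]
finger_gap: 48.7
grip_force: 41.8
time: 11.18
tool_pos: [660.4, -20.3, 188.4]
tcp_rot: [179.9, -0.4, 13.8]
ft_force: [-0.4, 0.8, -1.2]
finger_gap: 48.8
grip_force: 41.9
d [ -45.5 -284.2    7.4]
rv [ 0.13 -0.35 -0.03]
```

```bash
python3 -m handwheel '[[[0,0,0,-0.06,-0.36,0,45],[0,0,0,-0.22,-1.36,0,45],[0,0,0,-0.4,-2.44,0.04,45],[0,0,0,-0.58,-3.52,0.08,45],[0,0,0,-0.74,-4.52,0.12,45],[0,0,0,-0.86,-5.3,0.14,45],[0,0,0,-0.9,-5.6,0.148,45],[0,0.3,0,-0.91,-5.68,0.148,45]]]'; python3 -m handwheel '[[[0,0,0,0,0,0,45],[0,0,0,0,0,0,45]]]'; python3 -c "
from h import *
togo([548.6,245,87],13.8)"
```

```text
time: 12.18
tool_pos: [545.2, 245.7, 175.3]
tcp_rot: [180.0, -0.2, 13.9]
ft_force: [-0.0, -0.5, -1.8]
finger_gap: 49.0
grip_force: 42.0
time: 12.42
tool_pos: [546.9, 243.9, 176.8]
tcp_rot: [180.0, -0.3, 13.7]
ft_force: [-0.5, 0.5, -2.1]
finger_gap: 48.8
grip_force: 42.0
d [ 1.4 -0.7 89.8]
rv [ 0.02 -0.29 -0.11]
```

```bash
python3 -m handwheel '[[[0,0,0,0.02,-0.02,0.3,45],[0,0,0,0.02,-0.02,0.9,45],[0,0,0,0.02,-0.02,1.4,45],[0,0,0,0.02,-0.02,1.64,45],[0,0,0,0.02,-0.02,1.7,45],[0,0,0,0.02,-0.02,1.72,45]]]'; python3 -m handwheel '[[[0,0,0,0,0,0.02,45],[0,0,0,0,0,0.03,45],[0,0,0,0,0,0.03,45]]]'; python3 -m handwheel '[[[0,0,0,0,0,0.014,45],[0,0,0,0,0,0.014,45]]]'
```

```text
time: 13.18
tool_pos: [548.2, 246.4, 91.6]
tcp_rot: [-180.0, -0.4, 13.8]
ft_force: [0.3, -0.2, -1.6]
finger_gap: 49.1
grip_force: 42.0
time: 13.55
tool_pos: [547.9, 246.5, 89.8]
tcp_rot: [-180.0, -0.3, 13.8]
ft_force: [0.3, 0.0, -1.8]
finger_gap: 48.9
grip_force: 42.0
time: 13.8
tool_pos: [547.6, 246.3, 88.7]
tcp_rot: [180.0, -0.3, 13.8]
ft_force: [0.4, 0.4, -1.7]
finger_gap: 49.1
grip_force: 42.0
```

Scaled: 1 mm is 0.02.

```bash
python3 -m handwheel '[[[0,0,0,0,0,0.02,45],[0,0,0,0,0,0.02,45]]]'; python3 -m handwheel '[[[0,0,0,0,0,0.014,45],[0,0,0,0,0,0.014,45]]]'; python3 -m handwheel '[[[0,0,0,0,0,0.014,45],[0,0,0,0,0,0.014,45]]]'
```

```text
time: 14.05
tool_pos: [547.6, 246.3, 87.5]
tcp_rot: [180.0, -0.3, 13.8]
ft_force: [-0.2, -0.6, -1.3]
finger_gap: 48.8
grip_force: 42.0
time: 14.3
tool_pos: [547.7, 246.4, 87.0]
tcp_rot: [-180.0, -0.3, 13.8]
ft_force: [-0.9, -0.0, -1.4]
finger_gap: 48.8
grip_force: 42.1
time: 14.55
tool_pos: [548.0, 246.5, 86.9]
tcp_rot: [-180.0, -0.4, 13.8]
ft_force: [-0.8, -1.4, 3.5]
finger_gap: 48.7
grip_force: 42.3
```

```bash
python3 -m handwheel '[[[0,0,0,0,0,0,55],[0,0,0,0,0,0,75],[0,0,0,0,0,0,75],[0,0,0,0,0,-0.1,75],[0,0,0,0,0,-0.8,75],[0,0,0,0,0,-1.6,75],[0,0,0,0,0,-1.7,75]]]'; python3 -c "
from h import *
from bench import optics
for n in('top','side'):
  s=optics.snapshot(n);np.savez(f'pics/{n}3.npz',**s)
a=load('top3')['pixels'][140:340,60:330];b=load('side3')['pixels'][120:420,100:400]
cv2.imwrite('pics/p3.png',np.hstack([cv2.resize(a,(400,300)),cv2.resize(b,(400,400))[100:]]))
togo([573.8,71.4,110],13.8)"
```

```text
time: 15.42
tool_pos: [549.6, 247.1, 176.0]
tcp_rot: [-180.0, -0.7, 13.8]
ft_force: [1.0, 0.7, 0.7]
finger_gap: 74.9
grip_force: 0.0
d [-17.  176.2  62.5]
rv [-0.01 -0.43 -0.03]
```

View pics/p3.png

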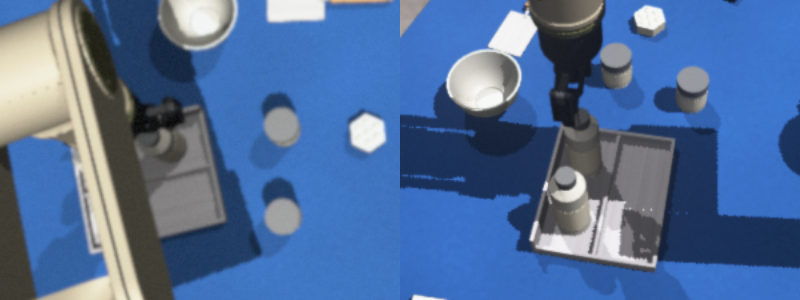

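Both bottles stand upright in the back bay, caps at (567,178) and (580,118) in the right panel. Now jar A.

Scaled: 176 mm is 3.52, -17 mm is -0.34.

```bash
python3 -m handwheel '[[[0,-0.4,0,-0.04,0.4,0,85],[0,-0.4,0,-0.12,1.3,0,85],[0,-0.4,0,-0.22,2.3,0.2,85],[0,-0.4,0,-0.3,3.1,0.7,85],[0,-0.4,0,-0.34,3.44,1.1,85],[0,-0.4,0,-0.34,3.52,1.24,85],[0,-0.4,0,-0.34,3.52,1.24,85]]]'; python3 -c "
from h import *
togo([573.8,71.4,21],13.8)"
```

```text
time: 16.4
tool_pos: [572.3, 71.8, 108.3]
tcp_rot: [-180.0, 0.2, 13.8]
ft_force: [-0.6, 0.5, 0.1]
finger_gap: 85.1
grip_force: 0.0
d [ 1.6  0.8 87.3]
rv [-0.04  0.2  -0.02]
```

Scaled: 87 mm is 1.74, 80 mm is 1.6.

```bash
python3 -m handwheel '[[[0,0,0,0.03,0.01,0.3,85],[0,0,0,0.03,0.01,1,85],[0,0,0,0.03,0.01,1.6,85],[0,0,0,0.03,0.01,1.74,85],[0,0,0,0.03,0.01,1.74,85],[0,0,0,0.03,0.01,1.74,45],[0,0,0,0.03,0.01,1.74,45],[0,0,0,0.03,0.01,1.74,45]]]' 40; python3 -m handwheel '[[[0,0,0,0,0,0,45],[0,0,0,0,0,0,45],[0,0,0,0,0,0,45]]]'; python3 -m handwheel '[[[0,0,0,0,0,-0.1,45],[0,0,0,0,0,-0.6,45],[0,0,0,0,0,-1.5,45],[0,0,0,0,0,-1.7,45],[0,0,0,0,0,-1.7,45]]]'; python3 -c "
from h import *
togo([443,318,105],13.8)"
```

```text
time: 17.4
tool_pos: [575.7, 71.3, 23.9]
tcp_rot: [180.0, -0.1, 13.8]
ft_force: [-1.6, 1.0, 6.3]
finger_gap: 48.9
grip_force: 41.7
time: 17.77
tool_pos: [575.7, 71.3, 23.9]
tcp_rot: [180.0, -0.1, 13.8]
ft_force: [-1.4, 1.6, 6.7]
finger_gap: 49.2
grip_force: 41.7
time: 18.4
tool_pos: [575.0, 71.2, 107.8]
tcp_rot: [180.0, 0.0, 13.8]
ft_force: [-0.6, 0.7, -0.8]
finger_gap: 49.0
grip_force: 41.7
d [ -69.4 -271.2    2.7]
rv [ 0.02  0.02 -0.03]
```

```bash
python3 -m handwheel '[[[0,0,0,-0.36,-0.2,0,45],[0,0,0,-0.9,-0.7,0,45],[0,0,0,-1.24,-1.6,0,45],[0,0,0,-1.38,-2.64,0,45],[0,0,0,-1.38,-3.72,0,45],[0,0,0,-1.38,-4.72,0,45],[0,0,0,-1.38,-5.24,0.04,45],[0,0,0,-1.38,-5.42,0.04,45]]]'; python3 -m handwheel '[[[0,0,0,0,0,0,45],[0,0,0,0,0,0,45]]]'; python3 -c "
from h import *
togo([443,318,29],13.8)"
```

```text
time: 19.4
tool_pos: [441.0, 318.6, 102.9]
tcp_rot: [179.9, 0.3, 13.9]
ft_force: [1.1, 0.3, -1.5]
finger_gap: 49.3
grip_force: 41.9
time: 19.65
tool_pos: [443.1, 316.8, 104.7]
tcp_rot: [180.0, 0.2, 13.7]
ft_force: [-0.4, -0.7, -1.2]
finger_gap: 49.2
grip_force: 41.9
d [ 0.4 -1.2 75.7]
rv [ 0.04  0.15 -0.08]
```

```bash
python3 -m handwheel '[[[0,0,0,0.01,-0.02,0.3,45],[0,0,0,0.01,-0.02,0.9,45],[0,0,0,0.01,-0.02,1.28,45],[0,0,0,0.01,-0.02,1.44,45],[0,0,0,0.01,-0.02,1.48,45],[0,0,0,0.01,-0.02,1.48,45]]]'; python3 -m handwheel '[[[0,0,0,0,0,0.02,45],[0,0,0,0,0,0.02,45]]]'; python3 -m handwheel '[[[0,0,0,0,0,0.014,45],[0,0,0,0,0,0.014,45]]]'; python3 -m handwheel '[[[0,0,0,0,0,0.014,45],[0,0,0,0,0,0.014,45]]]'
```

```text
time: 20.4
tool_pos: [443.7, 319.4, 32.1]
tcp_rot: [-180.0, 0.0, 13.8]
ft_force: [0.3, 0.4, -0.8]
finger_gap: 48.8
grip_force: 41.9
time: 20.65
tool_pos: [443.5, 319.3, 30.9]
tcp_rot: [-180.0, 0.0, 13.8]
ft_force: [0.4, 0.2, -1.3]
finger_gap: 48.9
grip_force: 41.9
time: 20.9
tool_pos: [443.1, 319.1, 29.7]
tcp_rot: [-180.0, 0.1, 13.8]
ft_force: [0.1, 0.3, -1.0]
finger_gap: 49.0
grip_force: 41.9
time: 21.15
tool_pos: [443.2, 319.1, 29.0]
tcp_rot: [-180.0, 0.1, 13.8]
ft_force: [-0.3, 0.3, -0.3]
finger_gap: 48.8
grip_force: 41.9
```

```bash
python3 -m handwheel '[[[0,0,0,0,0,0.014,45],[0,0,0,0,0,0.014,45]]]'; python3 -m handwheel '[[[0,0,0,0,0,0.01,45],[0,0,0,0,0,0.01,45]]]'
```

```text
time: 21.4
tool_pos: [443.1, 319.1, 28.9]
tcp_rot: [180.0, 0.1, 13.8]
ft_force: [-3.0, -1.2, 6.9]
finger_gap: 49.1
grip_force: 42.6
time: 21.65
tool_pos: [443.2, 319.1, 29.0]
tcp_rot: [180.0, 0.1, 13.8]
ft_force: [-5.8, -2.9, 12.5]
finger_gap: 49.1
grip_force: 42.8
```

Seated. Release, rise, and move to jar B at (443.5,69.4).

Scaled: -85 mm is -1.7, -80 mm is -1.6.

```bash
python3 -m handwheel '[[[0,0,0,0,0,-0.02,55],[0,0,0,0,0,-0.02,75],[0,0,0,0,0,-0.02,75],[0,0,0,0,0,-0.12,75],[0,0,0,0,0,-0.8,75],[0,0,0,0,0,-1.6,75],[0,0,0,0,0,-1.7,75]]]'; python3 -c "
from h import *
togo([443.5,69.4,110],13.8)"
```

```text
time: 22.52
tool_pos: [445.5, 320.4, 116.9]
tcp_rot: [-179.9, -0.3, 13.8]
ft_force: [0.4, 0.6, 0.3]
finger_gap: 74.8
grip_force: 0.0
d [-61.8 243.3   6.1]
rv [-0.11 -0.26 -0.03]
```

Scaled: 243.3 mm is 4.866, 238 mm is 4.76.

```bash
python3 -m handwheel '[[[0,0,0,-0.1,0.4,0,80],[0,0,0,-0.34,1.32,0,80],[0,0,0,-0.6,2.36,0,85],[0,0,0,-0.86,3.4,0,85],[0,0,0,-1.1,4.3,0.06,85],[0,0,0,-1.2,4.76,0.1,85],[0,0,0,-1.236,4.866,0.1,85],[0,0,0,-1.236,4.866,0.1,85]]]'; python3 -c "
from h import *
togo([443.5,69.4,21],13.8)
from bench import optics
for n in('top','side'):
  s=optics.snapshot(n);np.savez(f'pics/{n}4.npz',**s)
a=load('top4')['pixels'][140:340,60:330];b=load('side4')['pixels'][120:420,100:400]
cv2.imwrite('pics/p4.png',np.hstack([cv2.resize(a,(400,300)),cv2.resize(b,(400,400))[100:]]))"
```

```text
time: 23.52
tool_pos: [440.4, 67.8, 107.1]
tcp_rot: [-180.0, 0.2, 13.7]
ft_force: [-1.0, 0.0, -0.2]
finger_gap: 85.0
grip_force: 0.0
d [ 3.6 -0.8 86.1]
rv [-0.03  0.17 -0.08]
```

View pics/p4.png

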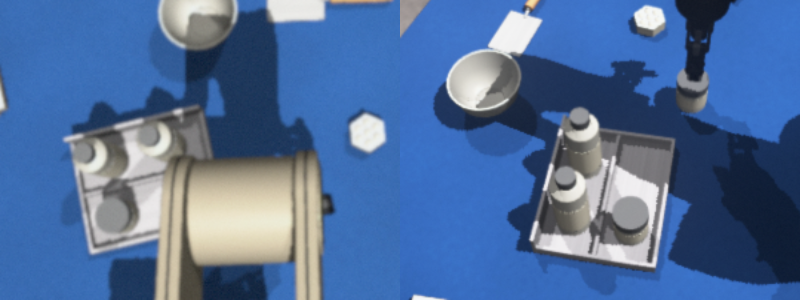

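The jar stands in the front bay, lid at (631,213) in the right panel. The bottles are upright, and the gripper is above jar B.

Scaled: 86 mm is 1.72, 80 mm is 1.6.

```bash
python3 -m handwheel '[[[0,0,0,0.05,-0.01,0.3,85],[0,0,0,0.05,-0.01,1,85],[0,0,0,0.05,-0.01,1.6,85],[0,0,0,0.05,-0.01,1.72,85],[0,0,0,0.05,-0.01,1.72,85],[0,0,0,0.05,-0.01,1.72,45],[0,0,0,0.05,-0.01,1.72,45],[0,0,0,0.05,-0.01,1.72,45]]]' 40; python3 -m handwheel '[[[0,0,0,0,0,0,45],[0,0,0,0,0,0,45],[0,0,0,0,0,0,45]]]'; python3 -m handwheel '[[[0,0,0,0,0,-0.1,45],[0,0,0,0,0,-0.6,45],[0,0,0,0,0,-1.5,45],[0,0,0,0,0,-1.7,45],[0,0,0,0,0,-1.7,45]]]'; python3 -c "
from h import *
togo([466,224.8,105],13.8)"
```

```text
time: 24.62
tool_pos: [444.6, 69.2, 23.3]
tcp_rot: [180.0, -0.0, 13.8]
ft_force: [-1.6, 0.1, 6.3]
finger_gap: 49.0
grip_force: 41.4
time: 25.0
tool_pos: [444.6, 69.2, 23.2]
tcp_rot: [180.0, -0.0, 13.8]
ft_force: [-0.6, 1.5, 6.9]
finger_gap: 49.1
grip_force: 41.5
time: 25.62
tool_pos: [443.9, 69.2, 107.4]
tcp_rot: [180.0, 0.0, 13.8]
ft_force: [-0.2, 0.3, -0.8]
finger_gap: 49.5
grip_force: 41.7
d [  58.5 -145.9    2.3]
rv [ 0.02  0.   -0.03]
```

```bash
python3 -m handwheel '[[[0,0,0,0.16,-0.4,0,45],[0,0,0,0.56,-1.36,0,45],[0,0,0,0.92,-2.3,0,45],[0,0,0,1.12,-2.76,0.02,45],[0,0,0,1.17,-2.92,0.04,45],[0,0,0,1.17,-2.92,0.04,45],[0,0,0,1.17,-2.92,0.04,45]]]'; python3 -c "
from h import *
togo([466,224.8,29],13.8)"
```

```text
time: 26.5
tool_pos: [465.1, 223.8, 104.1]
tcp_rot: [180.0, 0.2, 13.7]
ft_force: [0.3, -0.1, -0.6]
finger_gap: 48.7
grip_force: 41.8
d [ 1.3 -0.8 75.1]
rv [ 0.02  0.17 -0.08]
```

```bash
python3 -m handwheel '[[[0,0,0,0.02,-0.01,0.3,45],[0,0,0,0.02,-0.01,0.9,45],[0,0,0,0.02,-0.01,1.28,45],[0,0,0,0.02,-0.01,1.44,45],[0,0,0,0.02,-0.01,1.48,45],[0,0,0,0.02,-0.01,1.5,45],[0,0,0,0.02,-0.01,1.5,45]]]'; python3 -m handwheel '[[[0,0,0,0,0,0.014,45],[0,0,0,0,0,0.014,45]]]'; python3 -m handwheel '[[[0,0,0,0,0,0.014,45],[0,0,0,0,0,0.014,45]]]'
```

```text
time: 27.38
tool_pos: [466.9, 225.8, 30.5]
tcp_rot: [-180.0, 0.0, 13.8]
ft_force: [-0.8, 0.2, -0.9]
finger_gap: 49.4
grip_force: 41.9
time: 27.62
tool_pos: [466.4, 225.6, 29.3]
tcp_rot: [-180.0, 0.1, 13.8]
ft_force: [-0.5, -0.5, -1.9]
finger_gap: 49.2
grip_force: 41.9
time: 27.88
tool_pos: [466.3, 225.6, 28.4]
tcp_rot: [-180.0, 0.1, 13.8]
ft_force: [-0.1, -0.5, -0.9]
finger_gap: 49.1
grip_force: 41.9
```

Scaled: 0.6 mm is 0.012.

```bash
python3 -m handwheel '[[[0,0,0,0,0,0.012,45],[0,0,0,0,0,0.012,45]]]'; python3 -m handwheel '[[[0,0,0,0,0,0.01,45],[0,0,0,0,0,0.01,45]]]'
```

```text
time: 28.12
tool_pos: [466.3, 225.6, 28.3]
tcp_rot: [180.0, 0.1, 13.8]
ft_force: [-3.2, -0.9, 5.7]
finger_gap: 49.0
grip_force: 42.3
time: 28.38
tool_pos: [466.4, 225.6, 28.3]
tcp_rot: [180.0, 0.1, 13.8]
ft_force: [-6.5, -2.5, 10.7]
finger_gap: 49.2
grip_force: 42.7
```

Scaled: -90 mm is -1.8, -85 mm is -1.7.

```bash
python3 -m handwheel '[[[0,0,0,0,0,-0.02,55],[0,0,0,0,0,-0.02,75],[0,0,0,0,0,-0.02,75],[0,0,0,0,0,-0.12,75],[0,0,0,0,0,-0.8,75],[0,0,0,0,0,-1.7,75],[0,0,0,0,0,-1.8,75]]]'; python3 - <<'E'
from h import *
t,s=load("top4"),load("side4")
tc={}
for n,im in(("t",t),("s",s)):
    hsv=cv2.cvtColor(im["pixels"],cv2.COLOR_BGR2HSV)
    m=((hsv[...,1]<90)&(hsv[...,2]>150)).astype(np.uint8)
    for k in cv2.findContours(m,0,cv2.CHAIN_APPROX_NONE)[0]:
        a=cv2.contourArea(k)
        if a<150:continue
        M=cv2.moments(k);c=(M["m10"]/M["m00"],M["m01"]/M["m00"])
        if abs(c[0]-(308 if n=="t" else 287))<8 and abs(c[1]-(228 if n=="t" else 209))<10:
            q=k[:,0].astype(float);p=plane(im,q,20)[:,:2];d=p-p.mean(0)
            th=np.arctan2(d[:,1],d[:,0]);rr=np.hypot(*d.T)
            A=np.c_[np.cos(6*th),np.sin(6*th),np.ones(len(th))];w=np.linalg.lstsq(A,rr,rcond=None)[0]
            print(n,a,c,"corner ang",np.degrees(np.arctan2(w[1],w[0]))/6,"ctr",plane(im,[c],20)[0],"mean r",w[2]);tc[n]=c
print(tri(t,[tc["t"]],s,[tc["s"]]))
togo([568.5,-54.5,110],2)
E
```

```text
time: 29.25
tool_pos: [469.1, 226.6, 121.7]
tcp_rot: [-180.0, -0.3, 13.8]
ft_force: [0.7, -0.5, 0.1]
finger_gap: 75.1
grip_force: 0.0
t 467.5 (307.5393939393939, 228.31301247771836) corner ang 4.552166264976781 ctr [566.48409132 -53.53965195  20.        ] mean r 27.47970531722034
s 315.5 (287.1378763866878, 208.1130480718436) corner ang 7.504745363000637 ctr [567.81650611 -53.49977498  20.        ] mean r 27.48181088975923
[[567.1 -53.4  20.3   1.3]]
d [ 29.6 296.7  11.6]
rv [-0.08 -0.31 11.78]
```

Scaled: 28 mm is 0.56, 8 mm is 0.16.

```bash
python3 -m handwheel '[[[0,0,1,0,0.4,0,80],[0,0,3,0.08,1.36,0,80],[0,0,5,0.2,2.4,0,85],[0,0,7,0.32,3.44,0,85],[0,0,8.8,0.44,4.44,0.06,85],[0,0,8.8,0.52,5.3,0.16,85],[0,0,8.8,0.56,5.76,0.24,85],[0,0,8.8,0.57,5.9,0.24,85]]]'; python3 -m handwheel '[[[0,0,0,0,0,0,85],[0,0,0,0,0,0,85]]]'; python3 -c "
from h import *
togo([567.1,-53.5,3],5)"
```

```text
time: 30.25
tool_pos: [563.8, -54.8, 104.2]
tcp_rot: [-180.0, 0.2, 4.9]
ft_force: [0.0, 1.0, -0.0]
finger_gap: 85.1
grip_force: 0.0
time: 30.5
tool_pos: [564.1, -52.8, 105.3]
tcp_rot: [-180.0, 0.1, 5.1]
ft_force: [-0.6, 0.2, -0.7]
finger_gap: 85.5
grip_force: 0.0
d [  3.1   1.  102.3]
rv [-0.01  0.1   0.05]
```

Scaled: 85 mm is 1.7, 3 mm is 0.06.

```bash
python3 -m handwheel '[[[0,0,0,0.06,0.01,0.3,85],[0,0,0,0.06,0.01,1.1,85],[0,0,0,0.06,0.01,1.7,85],[0,0,0,0.06,0.01,1.96,85],[0,0,0,0.06,0.01,2.02,80],[0,0,0,0.06,0.01,2.02,65],[0,0,0,0.06,0.01,2.02,50],[0,0,0,0.06,0.01,2.02,45]]]' 40; python3 -m handwheel '[[[0,0,0,0,0,0,45],[0,0,0,0,0,0,45],[0,0,0,0,0,0,45]]]'
```

```text
time: 31.5
tool_pos: [568.5, -54.7, 5.9]
tcp_rot: [179.9, -0.1, 5.0]
ft_force: [-1.4, -0.1, 5.5]
finger_gap: 49.3
grip_force: 42.2
time: 31.88
tool_pos: [568.5, -54.7, 5.9]
tcp_rot: [179.9, -0.1, 5.0]
ft_force: [-0.9, 0.4, 5.8]
finger_gap: 49.3
grip_force: 42.3
```

Scaled: -80 mm is -1.6, -60 mm is -1.2.

```bash
python3 -m handwheel '[[[0,0,0,0,0,-0.08,45],[0,0,0,0,0,-0.5,45],[0,0,0,0,0,-1.2,45],[0,0,0,0,0,-1.6,45],[0,0,0,0,0,-1.6,45]]]'; python3 -c "
from h import *
togo([499,-287,80],5)
from bench import optics
for n in('top','side'):
  s=optics.snapshot(n);np.savez(f'pics/{n}5.npz',**s)
a=load('top5')['pixels'][140:340,60:460];b=load('side5')['pixels'][120:420,100:400]
cv2.imwrite('pics/p5.png',np.hstack([cv2.resize(a,(400,200)),cv2.resize(b,(400,400))[:200]]))"
```

```text
time: 32.5
tool_pos: [568.8, -54.7, 86.2]
tcp_rot: [179.9, -0.1, 5.0]
ft_force: [-0.2, -0.2, 0.4]
finger_gap: 48.9
grip_force: 41.7
d [-89.7 225.4   6.3]
rv [ 0.08 -0.12 -0.03]
```

View pics/p5.png

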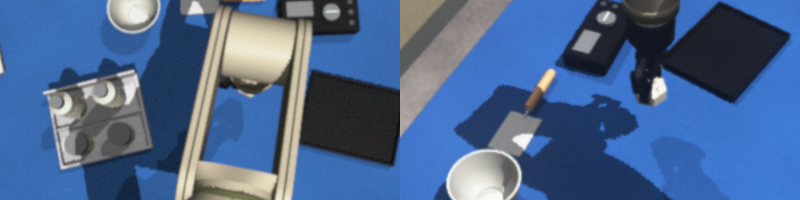

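The cast is held, at (655,90). The rack holds both bottles and both jars. On to the tray.

```bash
python3 -m handwheel '[[[0,0,0,-0.14,0.36,0,45],[0,0,0,-0.5,1.24,0,45],[0,0,0,-0.88,2.2,0,45],[0,0,0,-1.26,3.16,0,45],[0,0,0,-1.6,4,0.06,45],[0,0,0,-1.76,4.4,0.12,45],[0,0,0,-1.794,4.5,0.12,45],[0,0,0,-1.794,4.5,0.12,45]]]'; python3 -m handwheel '[[[0,0,0,0,0,0.3,45],[0,0,0,0,0,0.9,45],[0,0,0,0,0,1.16,45],[0,0,0,0,0,1.24,45],[0,0,0,0,0,1.24,45]]]'
```

```text
time: 33.6
tool_pos: [497.3, -285.6, 77.9]
tcp_rot: [-180.0, 0.1, 5.0]
ft_force: [0.3, 0.8, -2.1]
finger_gap: 48.7
grip_force: 41.7
time: 34.22
tool_pos: [497.6, -286.2, 16.6]
tcp_rot: [180.0, 0.1, 5.0]
ft_force: [0.4, -0.4, -0.8]
finger_gap: 49.1
grip_force: 41.7
```

Floor contact is expected at TCP z of about 10.9.

```bash
python3 -m handwheel '[[[0,0,0,0,0,0.04,45],[0,0,0,0,0,0.08,45],[0,0,0,0,0,0.08,45]]]'; python3 -m handwheel '[[[0,0,0,0,0,0.016,45],[0,0,0,0,0,0.016,45]]]'; python3 -m handwheel '[[[0,0,0,0,0,0.014,45],[0,0,0,0,0,0.014,45]]]'
```

```text
time: 34.6
tool_pos: [497.3, -286.4, 12.5]
tcp_rot: [180.0, 0.1, 5.0]
ft_force: [-0.6, 0.1, -0.1]
finger_gap: 48.6
grip_force: 41.7
time: 34.85
tool_pos: [497.2, -286.3, 11.6]
tcp_rot: [180.0, 0.1, 5.0]
ft_force: [-0.6, 0.3, -0.6]
finger_gap: 49.0
grip_force: 41.7
time: 35.1
tool_pos: [497.3, -286.4, 11.0]
tcp_rot: [180.0, 0.1, 5.0]
ft_force: [0.0, 0.0, -0.1]
finger_gap: 49.1
grip_force: 41.8
```

Scaled: 0.6 mm is 0.012.

```bash
python3 -m handwheel '[[[0,0,0,0,0,0.012,45],[0,0,0,0,0,0.012,45]]]'; python3 -m handwheel '[[[0,0,0,0,0,0.008,45],[0,0,0,0,0,0.008,45]]]'
```

```text
time: 35.35
tool_pos: [497.3, -286.4, 10.9]
tcp_rot: [180.0, 0.1, 5.0]
ft_force: [-3.1, 1.4, 6.0]
finger_gap: 48.9
grip_force: 42.4
time: 35.6
tool_pos: [497.3, -286.4, 10.9]
tcp_rot: [180.0, 0.1, 5.0]
ft_force: [-5.6, 2.6, 9.7]
finger_gap: 48.7
grip_force: 42.8
```

Release, rise, and move toward the robot's right so the view clears.

Scaled: -160 mm is -3.2, -140 mm is -2.8.

```bash
python3 -m handwheel '[[[0,0,0,0,0,-0.02,55],[0,0,0,0,0,-0.02,75],[0,0,0,0,0,-0.02,75],[0,0,0,0,0,-0.12,75],[0,0,0,0,0,-0.8,75],[0,0,0,0,0,-1.8,75],[0,0,0,0,0,-2.8,75],[0,0,0,0,0,-3.2,75]]]'; python3 -m handwheel '[[[0,0,0,-0.5,0.4,0,75],[0,0,0,-1.1,1.2,0,75],[0,0,0,-1.7,2.1,0,75],[0,0,0,-2.3,3,0,75],[0,0,0,-2.8,3.8,0,75],[0,0,0,-3,4.1,0,75],[0,0,0,-3,4.1,0,75],[0,0,0,-3,4.1,0,75]]]'; python3 -c "
from h import *
from bench import optics
for n in('top','side'):
  s=optics.snapshot(n);np.savez(f'pics/{n}6.npz',**s)
a=load('top6')['pixels'];b=load('side6')['pixels']
cv2.imwrite('pics/p6.png',np.hstack([cv2.resize(a,(400,300)),cv2.resize(b,(400,300))]))
o=[cv2.resize(a[195:315,340:480],(0,0),fx=2.8,fy=2.8),cv2.resize(a[195:315,90:230],(0,0),fx=2.8,fy=2.8)]
cv2.imwrite('pics/p7.png',np.hstack(o))"
```

```text
time: 36.6
tool_pos: [499.2, -287.4, 174.3]
tcp_rot: [179.8, -0.2, 5.0]
ft_force: [1.9, 0.3, 1.3]
finger_gap: 74.9
grip_force: 0.0
time: 37.6
tool_pos: [366.6, -502.1, 169.8]
tcp_rot: [-179.9, 0.1, 5.0]
ft_force: [0.5, -0.1, -0.2]
finger_gap: 74.8
grip_force: 0.0
```

View pics/p6.png

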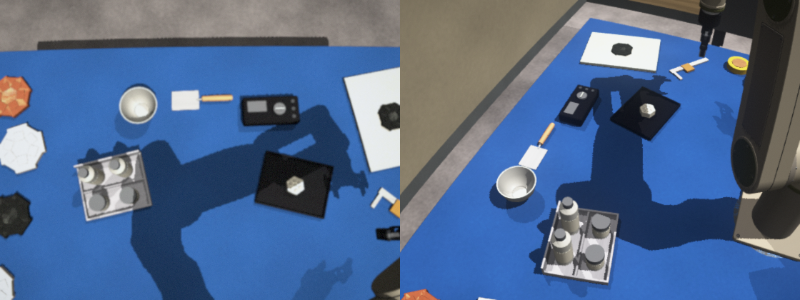

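View pics/p7.png

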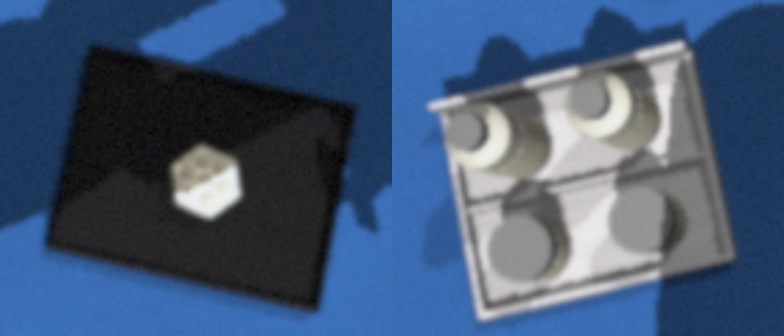

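Everything is in place: the cast is relief-up in the tray at (206,182), the bottles are in the back bay, the jars are in the front bay, and the bystanders have not moved.

```bash
python3 -c "
from bench import workorder
print(workorder.hand_in())"
```

```text
the job is handed in; nothing more can be done
None
```

The job is handed in at about 38 s of the 118 s allowed: both bottles stand in the back bay, then the two jars in the front bay, the cast lies relief up in the tray, and the meter, bowl and scraper were left alone; the hand-in gave no verdict.

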